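Take the hooked dipper out of the caddy and hang it on the blender pitcher

TASK

Fold the wooden caddy's carrying handle right down to either side so that its mouth is clear, then lift out only the dipper that has a hook on its handle and hang it by that hook on the rim of the clear blender pitcher, cup on the outside, and let go. The handle stays down, the other dipper stays standing in the caddy, the pitcher stays upright where it is, and nothing else on the counter is disturbed.

Things in the scene. Friction and masses are not known exactly. Their poses are not given: they have to be found in the camera images.
- caddy: Fixed open wooden utensil caddy, 190 mm (its x) by 260 mm (its y), 85 mm tall, walls and floor 5 mm thick. Origin at the centre of its underside, z up. A bail handle spans its mouth; two steel dippers stand in it side by side along its y, about 65 mm either side of its middle.
- bail (a joint): Hinge angle of the caddy's carrying handle: 0 = upright, positive = swung towards the caddy's +x, negative = towards its -x, range -1.4 to 1.4 rad (stops, right down). Hinge axis along the caddy's y, through its middle, 75 mm above its underside. The hinge is stiff: it stays where it is left and gives way to about 1.5 N at the bar.
- bail_mid (a point): Middle of the handle's bar, 125 mm from the hinge axis. The bar runs 274 mm along the caddy's y: a round wooden grip 16 mm thick and 120 mm long in the middle, 6 mm steel wire beyond; the wire side arms run outside the caddy's short ends, 137 mm from its middle. Upright, the bar is 200 mm above the counter.
- hook_dipper: Loose steel dipper with a hook, about 130 g, 145 mm tall, standing on its cup. Origin at the centre of the cup's underside, z up. Round cup 60 mm across, 35 mm tall. Upright handle at +x: steel strip 4 mm thick (x), 14 mm wide (y), centred 32 mm from the cup's axis, with a black grip on top. The hook sticks out to +x, away from the cup; the other dipper has none.
- hook_dipper_grip (a point): Grip of the hooked dipper: upright black plastic bar 18 mm wide (dipper's y) and 10 mm thick (x), from 89 to 145 mm above the dipper's underside. This point is on its axis, 32 mm to +x of the cup's axis and 125 mm above the underside. Same axes as the dipper.
- hook_crotch (a point): Middle of the underside of the hook's 4 mm thick bridge, 43 mm to +x of the dipper's cup axis, 85 mm above its underside; when hung, the rim is here. The hook's mouth, between strip (x = 34 mm) and prong (inner face x = 52 mm at the top, flaring to 56 mm at its end), opens downwards.
- hook_tip (a point): Lower end of the hook's prong, 57 mm to +x of the cup's axis and 63 mm above the dipper's underside.
- plain_dipper: Loose steel dipper like the other (same cup, handle and grip) but without a hook; it stays standing in the caddy. Origin at the centre of its cup's underside, handle at its +x.
- pitcher: Loose clear plastic blender pitcher, about 0.9 kg: grey base collar 45 mm tall, round straight wall 120 mm in outer diameter and 4 mm thick, grey band round the rim, 170 mm tall, open top. A grey loop handle sticks out to its +x, up to 107 mm from its axis, from 50 to 152 mm above the counter. Origin at the centre of its underside, z up.
- pitcher_rim (a point): Centre of the pitcher's mouth, at rim height, 170 mm above its underside.
- spanner: Aluminium spanner 150 mm long lying flat (bystander).
- hex_key: Steel L-shaped hex key, 120 mm by 36 mm, lying flat beside the spanner (bystander).
- mug: White ceramic mug, 80 mm across, 90 mm tall (bystander).
- gasket_jar: Orange twist-cap jar, 72 mm across, 100 mm tall (bystander).
- oil_bottle: Green glass bottle, 60 mm across, 190 mm tall (bystander).

How it is judged:
By the outcome, as a careful person would: the job done as asked, in the order asked, and still so for the second after the job is handed in, with the robot touching nothing.
It also fails if it takes over 51 s, if anything falls off the work surface, if the arm or the gripper's body presses on something with over 40 N, if the wrist force passes 120 N, or if a joint passes its speed limit or range.

ROBOT

A 6-joint arm with a two-finger parallel gripper is mounted at the origin on the work surface. World frame = base frame: x ahead of the robot, y to its left, z up, the work surface at z = 0. Lengths are in mm, angles in rad, forces in N, time in s.
With the tool pointing down it reaches from about 300 to 775 mm from the base axis. Payload 14.6 kg.
Tool frame: the origin (TCP) lies midway between the tips of the shut fingers; the grasp point (between the pads) lies 19 mm behind it (manip.hold_point_z is the distance from the TCP to the grasp point, in mm); z points along the fingers, y is the direction in which the jaws open and shut (so a half turn about z gives the same grasp; the last joint's range is limited). The gripper opens to 94 mm and grips with 3 to 60 N. Pads are 16 mm wide; open, the fingers measure 119 mm over their backs; the gripper's body (75 mm by 177 mm) begins 78 mm behind the grasp point.
Start: joints at [-1.317, 0.3, 1.521, -0, 1.321, -0.067], TCP at [173.422, -521.933, 181.946] pointing down, gripper open.
Joint ranges: [-3.03, 3.03], [-0.79, 2.21], [0.23, 2.52], [-1.04, 4.18], [0, 3.07], [-2.55, 2.55]. Speed limits (rad/s): [2.22, 2.22, 2.57, 3.14, 3.14, 3.14].

INTERFACE

Orientations are given as [roll, pitch, yaw] about the fixed x, y, z axes, in that order (R = Rz(yaw) Ry(pitch) Rx(roll)).
In Python, from cell import manip gives the robot as it stands.
- The arm moves only by the shell command python3 -m crank 'ROWS' [OPENING] [FORCE]. ROWS is JSON, a list of rows, each an object with "offset": the shift along the world's x, y, z in m, a list of three; "spin": the turn about the world's z in degrees. In form: [{"offset": [dx, dy, dz], "spin": spin}, ...]. A call has exactly 8 rows; each row is the pose to reach, as a shift and turn from the pose measured when the call began; what a row does not reach only later rows make up. A row lasts 1/12 s, in which the tool goes at most 41.7 mm and 7.16 degrees, less where a joint would pass 70% of its speed; a pose out of reach is approached as far as the arm can. A call with a gripper value outside its range is refused whole. OPENING is the opening, from 0 (shut) to 1 (fully open), set as the call begins (- or left out, the last holds). The fingers move at their own pace and stop on an object; FORCE is the grip in N (left out, the last holds). Time passes only in rows, so rows that repeat a pose let the fingers close, or fill a call up. It gives the time, the measured TCP pose, the force and the opening at its end, in the units of the state.
- manip.read_state(): the state, without advancing time (a new reading comes with each control period).
- manip.camera(name): name is "scene" or "top"; returns a dict with "pixels" (400x640x3 uint8, red, green, blue), "fx", "fy", "cx", "cy" (pixels), "extrinsics" (4x4, takes a point from world to camera coordinates). Camera axes: x right, y down, z forward; pixel columns grow to the right and rows downward; lengths in mm; the calibration is good to about 2 mm. A picture is of the moment at which its call begins. There is no depth.
- manip.sign_off(): hands the job in, once; it reports no verdict.
Trained networks look in a picture, given as the dict that the camera call returned (one of the last four; its "shot" number tells which), for a name from the list of things; names that differ only in an ending like _2 or _b are one class to them, and where a whole thing is asked for, a point or a joint stands for the part that bears it (a point fixed in the world has none). Each returns a list of dicts, best first, with "conf" (0 to 1); they miss things now and then, are a little off and sometimes report something else, mostly with a low value. They report only what shows in the picture. A call takes as long as a camera call.
- manip.search_frame(picture, name): "location" ([x, y, z] in mm, in world coordinates, good to about 4 mm: the middle of the surface that is visible of it).
- manip.masks_of(picture, name): "mask" (400x640 bool, what is visible of it).
The state is a dict: "clock": time; "joints": joint angles; "qd": joint speeds; "effort": joint torques, N m; "eef_pos": TCP position; "eef_rot": TCP orientation; "wrist_force": force on the tool from outside, world axes, zero at the start; "moment": the same for the moment, N m; "finger_gap": finger opening in mm.
Only numpy, scipy, OpenCV 4.12 (cv2) and the standard library are available. Lean on these libraries where they do the work, as an engineer would, in place of code of your own. Each camera call takes 0.05 s, during which the arm holds its last target. There are 200 camera calls.

## Working session

There is one attempt and no reset: what is moved stays moved. The work goes in short steps, Python scripts to look and compute and a shell command to move; the robot and the scene stay as the last step left them, time stands still between calls to the robot, and variables do not carry over. Pictures are saved under pics/ and viewed, about 8 in all and at most 12, crops included, and the job is handed in when it is done.

```bash
ls; mkdir -p pics; python3 - <<'E'
from cell import manip
import cv2,numpy as np
s=manip.read_state();print(s['clock'],s['eef_pos'],s['eef_rot'],s['finger_gap'])
for c in("scene","top"):
    p=manip.camera(c);cv2.imwrite(f"pics/{c}0.png",p["pixels"][:,:,::-1]);print(c,p['fx'],p['cx'],p['cy'],np.round(p['extrinsics'],3).tolist())
    for n in["caddy","bail_mid","hook_dipper","hook_dipper_grip","hook_crotch","hook_tip","plain_dipper","pitcher","pitcher_rim","mug","gasket_jar","oil_bottle","spanner"]:
        print(n,[(np.round(d['location']).tolist(),round(d['conf'],2)) for d in manip.search_frame(p,n)[:2]])
E
```

```text
pics
0.0 [ 173.35778486 -521.65837536  181.37542799] [-3.14042918e+00 -8.37539714e-05  3.20793987e-01] 93.43819796724483
scene 492.0687007958026 319.9694251370141 200.0508109198801 [[0.417, 0.909, -0.009, -246.947], [0.574, -0.271, -0.772, -256.559], [-0.704, 0.317, -0.635, 1845.296], [0.0, 0.0, 0.0, 1.0]]
caddy [([504.0, -254.0, 40.0], 0.85)]
bail_mid [([509.0, -256.0, 197.0], 0.77), ([535.0, -336.0, 42.0], 0.41)]
hook_dipper [([530.0, -332.0, 40.0], 0.76)]
hook_dipper_grip [([531.0, -334.0, 39.0], 0.9)]
hook_crotch [([530.0, -332.0, 37.0], 0.68), ([458.0, -20.0, 7.0], 0.48)]
hook_tip [([526.0, -340.0, 42.0], 0.7)]
plain_dipper [([557.0, -206.0, 40.0], 0.92)]
pitcher [([520.0, 222.0, 117.0], 0.62)]
pitcher_rim [([516.0, 218.0, 117.0], 0.77)]
mug [([509.0, -258.0, 200.0], 0.51)]
gasket_jar [([759.0, 129.0, 90.0], 0.82)]
oil_bottle [([772.0, -158.0, 101.0], 0.61)]
spanner [([436.0, 24.0, 6.0], 0.76)]
top 499.1015445812189 317.29493565066895 197.414804277569 [[0.017, -1.0, 0.006, -23.987], [-0.984, -0.018, -0.178, 612.728], [0.178, -0.003, -0.984, 1099.129], [0.0, 0.0, 0.0, 1.0]]
caddy [([506.0, -265.0, 5.0], 0.9)]
bail_mid [([506.0, -252.0, 208.0], 0.64)]
hook_dipper [([505.0, -331.0, 28.0], 0.78)]
hook_dipper_grip [([504.0, -334.0, 25.0], 0.61)]
hook_crotch [([503.0, -333.0, 25.0], 0.92)]
hook_tip [([504.0, -332.0, 28.0], 0.81)]
plain_dipper [([544.0, -197.0, 7.0], 0.69)]
pitcher []
pitcher_rim [([483.0, 247.0, 70.0], 0.92), ([732.0, -152.0, 125.0], 0.53)]
mug []
gasket_jar [([723.0, 127.0, 99.0], 0.78), ([507.0, -251.0, 211.0], 0.6)]
oil_bottle [([730.0, -149.0, 125.0], 0.61)]
spanner [([432.0, 25.0, 5.0], 0.79)]
```

View pics/scene0.png

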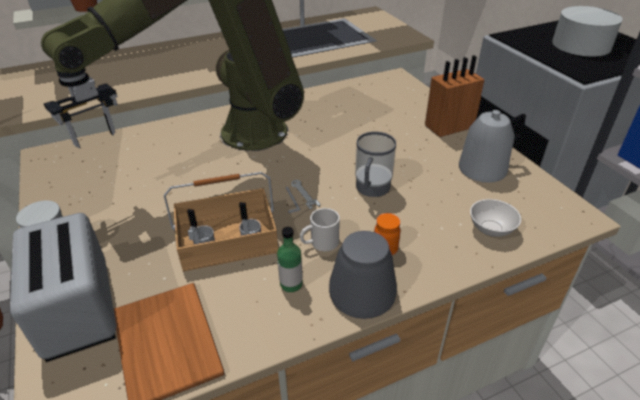

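View pics/top0.png

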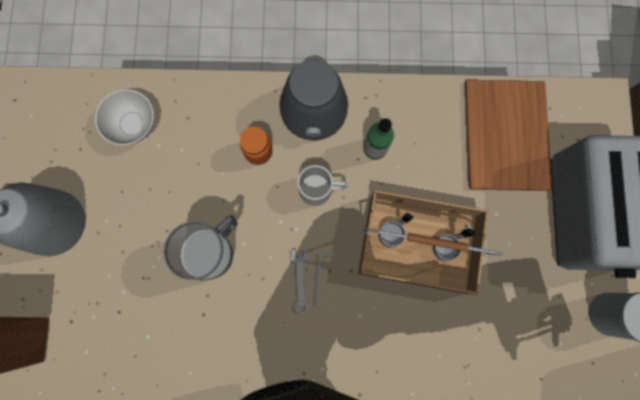

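Scene: caddy at about (225,225) with the handle upright, two dippers (grips at (192,215) and (243,212)), and the pitcher at (375,163). Top: caddy at (425,243), grips at (407,217) and (467,233), and the pitcher at (198,250) with its handle towards (228,226). I'll zoom in to tell the dippers apart.

```bash
python3 - <<'E'
import cv2,numpy as np
a=cv2.imread('pics/scene0.png')[160:275,155:290];b=cv2.imread('pics/top0.png')[185:300,350:510]
c=cv2.imread('pics/top0.png')[205:290,150:250]; d=cv2.imread('pics/scene0.png')[120:205,340:410]
R=lambda i,w,h:cv2.resize(i,(w,h),interpolation=cv2.INTER_CUBIC)
top=np.hstack([R(a,352,300),R(b,417,300)]);bot=np.hstack([R(c,352,299),R(d,246,299),np.zeros((299,171,3),np.uint8)])
cv2.imwrite('pics/z0.png',np.vstack([top,bot]))
E
```

```text
(no output)
```

View pics/z0.png

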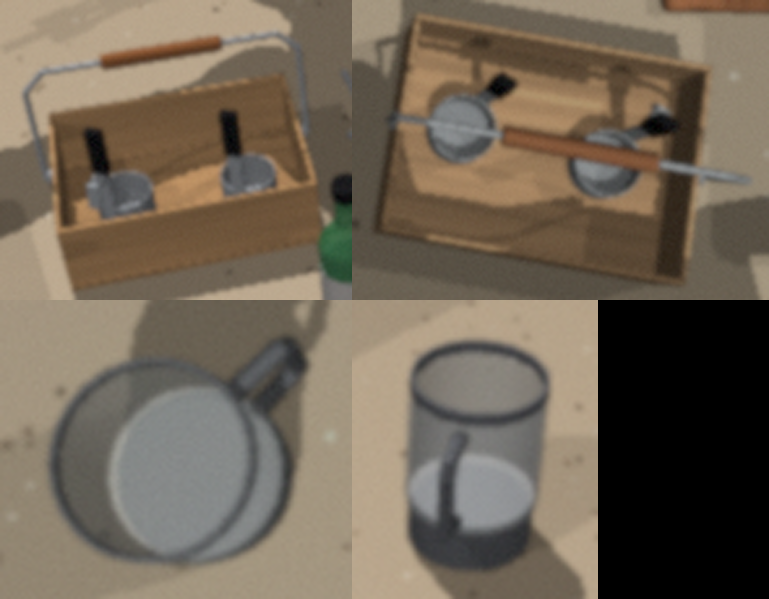

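The hooked dipper is the one at −y: the hook shows at crop (660,115), and the detector agrees. The other dipper has no prong. The pitcher's handle points to image upper right. Next I'll back-project these points.

```bash
cat >h.py <<'E'
import numpy as np,cv2
from cell import manip
def ray(p,uv):
    E=np.array(p['extrinsics']);R=E[:3,:3];o=-R.T@E[:3,3]
    d=R.T@np.array([(uv[0]-p['cx'])/p['fx'],(uv[1]-p['cy'])/p['fy'],1.]);return o,d
def atz(p,uv,z):
    o,d=ray(p,uv);return (o+d*(z-o[2])/d[2]).round(1)
def tri(*l):
    A=np.zeros((3,3));b=np.zeros(3)
    for p,uv in l:
        o,d=ray(p,uv);d/=np.linalg.norm(d);M=np.eye(3)-np.outer(d,d);A+=M;b+=M@o
    return np.linalg.solve(A,b).round(1)
def px(p,X):
    E=np.array(p['extrinsics']);c=E[:3,:3]@X+E[:3,3];return (p['fx']*c[0]/c[2]+p['cx'],p['fy']*c[1]/c[2]+p['cy'])
E
python3 - <<'E'
from h import *
t=manip.camera('top');s=manip.camera('scene')
T=lambda x,y:(350+(x-352)/2.606,185+y/2.606); S=lambda x,y:(155+x/2.607,160+y/2.607)
P=lambda x,y:(150+x/3.52,205+(y-300)/3.52)
print('hook grip top',atz(t,T(658,124),150),tri((t,T(658,124)),(s,S(93,130))))
print('hook cup',atz(t,T(604,162),40))
print('plain grip',atz(t,T(501,84),150),'cup',atz(t,T(461,129),40), tri((t,T(501,83)),(s,S(229,112))))
for c in[(418,17),(708,70),(684,283),(380,232)]:print('corner',atz(t,T(*c),85))
print('bail ends grip',tri((t,T(502,136)),(s,S(220,44))),tri((t,T(660,160)),(s,S(102,61))),atz(t,T(581,148),200))
print('rim',atz(t,P(153,458),170),'handle tip',atz(t,P(290,350),150))
print('rim scene',atz(s,(340+132*70/246/1,0) if 0 else (340+(479-352)/3.517,120+(382-300)/3.517),170))
E
```

```text
hook grip top [ 526.8 -328.7  150. ] [ 526.7 -334.1  143.4]
hook cup [ 504.7 -313.4   40. ]
plain grip [ 557.  -202.8  150. ] cup [ 531.7 -187.1   40. ] [ 558.1 -205.   144.8]
corner [ 623.6 -143.7   85. ]
corner [ 581.7 -393.5   85. ]
corner [ 401.  -365.6   85. ]
corner [ 438.8 -111.1   85. ]
bail ends grip [ 510.2 -194.7  194.8] [ 493.9 -312.3  200.6] [ 501.6 -253.8  200. ]
rim [479.1 237.6 170. ] handle tip [546.1 164.7 150. ]
rim scene [491. 232. 170.]
```

Estimates: caddy centre about (507,−253), yaw about −9.5°. Hooked grip about (527,−332), dipper yaw about −35°. Pitcher about (485,235), with its handle at about −47°. I'll fold the bail to −x, which is the free side, pushing with shut fingers. First I'll get behind the bar.

```bash
python3 -m crank '[{"offset":[0.0,0.0,0.04],"spin":7},{"offset":[0.02,0.02,0.075],"spin":14},{"offset":[0.05,0.04,0.1],"spin":21},{"offset":[0.08,0.06,0.12],"spin":28},{"offset":[0.115,0.08,0.12],"spin":35},{"offset":[0.15,0.1,0.12],"spin":42},{"offset":[0.185,0.12,0.12],"spin":49},{"offset":[0.22,0.14,0.12],"spin":56}]' 0 20
python3 -m crank '[{"offset":[0.035,0.02,0],"spin":6},{"offset":[0.07,0.04,0],"spin":6},{"offset":[0.105,0.06,0],"spin":6},{"offset":[0.145,0.08,0],"spin":6},{"offset":[0.147,0.12,0],"spin":6},{"offset":[0.147,0.122,0],"spin":6},{"offset":[0.147,0.122,0],"spin":6},{"offset":[0.147,0.122,0],"spin":6}]'
```

```text
clock: 2.17
eef_pos: [395.0, -380.5, 302.2]
eef_rot: [3.141, 0.0, 1.304]
wrist_force: [1.0, -0.9, 0.8]
finger_gap: 43.9
clock: 2.83
eef_pos: [541.8, -258.7, 302.5]
eef_rot: [3.141, 0.001, 1.409]
wrist_force: [-1.2, 0.2, 0.5]
finger_gap: 0.3
```

```bash
python3 -m crank '[{"offset":[0,0,-0.04],"spin":0},{"offset":[0,0,-0.08],"spin":0},{"offset":[0,0,-0.117],"spin":0},{"offset":[-0.02,0.003,-0.117],"spin":0},{"offset":[-0.04,0.007,-0.119],"spin":0},{"offset":[-0.06,0.01,-0.122],"spin":0},{"offset":[-0.08,0.013,-0.13],"spin":0},{"offset":[-0.1,0.017,-0.145],"spin":0}]'
python3 -m crank '[{"offset":[-0.012,0.002,-0.012],"spin":0},{"offset":[-0.024,0.004,-0.026],"spin":0},{"offset":[-0.024,0.004,-0.026],"spin":0},{"offset":[-0.02,0.003,0.01],"spin":0},{"offset":[-0.02,0.003,0.03],"spin":0},{"offset":[-0.045,0.007,0.03],"spin":0},{"offset":[-0.045,0.007,0.03],"spin":0},{"offset":[-0.045,0.007,0.03],"spin":0}]'
python3 - <<'E'
from h import *
s=manip.camera('scene');cv2.imwrite('pics/s1.png',cv2.resize(s['pixels'][130:300,100:340,::-1],(720,510)))
E
```

```text
clock: 3.5
eef_pos: [440.3, -243.6, 161.1]
eef_rot: [3.138, 0.003, 1.407]
wrist_force: [-28.2, 4.0, 46.3]
finger_gap: 0.6
clock: 4.17
eef_pos: [394.6, -237.7, 191.8]
eef_rot: [3.137, 0.004, 1.405]
wrist_force: [-0.2, -0.2, 0.2]
finger_gap: 0.6
```

View pics/s1.png

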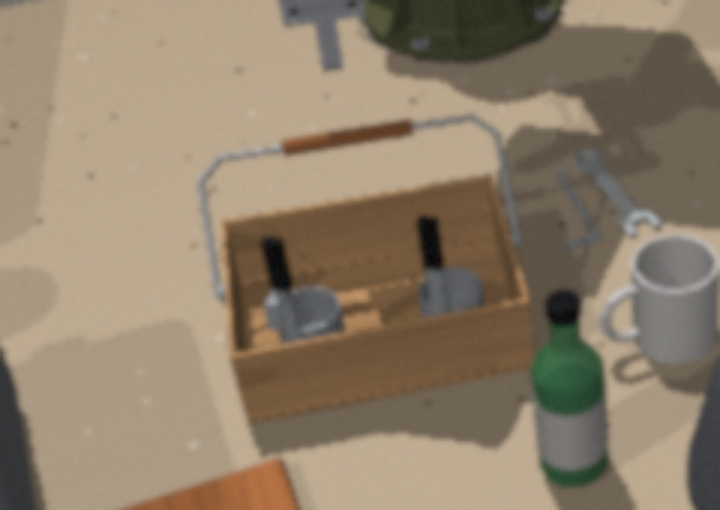

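The bar has swung towards −x (grip at crop (348,137)) and the dippers are undisturbed. I'll compute the hinge angle.

```bash
python3 - <<'E'
from h import *
s=manip.camera('scene');print(atz(s,(216,175.7),160))
for C in ((507,-253),(502,-254)):
  for th in np.arange(-0.5,-1.41,-.1):
    l=125*np.sin(th);X=np.array([C[0]+.986*l,C[1]-.165*l,75+125*np.cos(th)]);print(round(th,1),X.round(),np.round(px(s,X)))
t=manip.camera('top')
for p in (s,t):
  for m in manip.masks_of(p,'bail_mid')[:1]:
    hsv=cv2.cvtColor(p['pixels'],cv2.COLOR_RGB2HSV);ys,xs=np.nonzero(m['mask']);print(m['conf'],xs.mean(),ys.mean(),xs.min(),xs.max())
E
```

```text
[ 430.4 -241.3  160. ]
-0.5 [ 448. -243.  185.] [216. 172.]
-0.6 [ 437. -241.  178.] [216. 172.]
-0.7 [ 428. -240.  171.] [216. 172.]
-0.8 [ 419. -238.  162.] [216. 173.]
-0.9 [ 410. -237.  153.] [216. 174.]
-1.0 [ 403. -236.  143.] [216. 175.]
-1.1 [ 397. -235.  132.] [217. 177.]
-1.2 [ 392. -234.  120.] [217. 179.]
-1.3 [ 388. -233.  108.] [217. 181.]
-1.4 [ 386. -233.   96.] [218. 184.]
-0.5 [ 443. -244.  185.] [215. 171.]
-0.6 [ 432. -242.  178.] [215. 171.]
-0.7 [ 423. -241.  171.] [215. 171.]
-0.8 [ 414. -239.  162.] [215. 172.]
-0.9 [ 405. -238.  153.] [215. 173.]
-1.0 [ 398. -237.  143.] [215. 174.]
-1.1 [ 392. -236.  132.] [216. 176.]
-1.2 [ 387. -235.  120.] [216. 178.]
-1.3 [ 383. -234.  108.] [217. 181.]
-1.4 [ 381. -234.   96.] [217. 183.]
0.92 210.88009049773757 183.4841628959276 166 271
0.83 402.30628803245435 273.2819472616633 360 490
```

```bash
python3 -m crank '[{"offset":[0,0,-0.03],"spin":0},{"offset":[-0.002,0,-0.04],"spin":0},{"offset":[-0.004,0,-0.05],"spin":0},{"offset":[-0.006,0.001,-0.06],"spin":0},{"offset":[-0.008,0.001,-0.07],"spin":0},{"offset":[-0.009,0.001,-0.078],"spin":0},{"offset":[-0.009,0.001,-0.084],"spin":0},{"offset":[-0.009,0.001,-0.087],"spin":0}]'
python3 -m crank '[{"offset":[0,0,-0.001],"spin":0},{"offset":[0,0,-0.002],"spin":0},{"offset":[0,0,-0.003],"spin":0},{"offset":[0,0,-0.004],"spin":0},{"offset":[0,0,-0.004],"spin":0},{"offset":[0,0,-0.004],"spin":0},{"offset":[0,0,-0.004],"spin":0},{"offset":[0,0,-0.004],"spin":0}]'
```

```text
clock: 5.08
eef_pos: [386.4, -235.8, 103.2]
eef_rot: [3.139, 0.003, 1.407]
wrist_force: [0.1, -0.2, -0.0]
finger_gap: 0.1
clock: 5.75
eef_pos: [386.5, -235.8, 99.3]
eef_rot: [3.139, 0.003, 1.407]
wrist_force: [-0.6, 0.3, -0.5]
finger_gap: 0.5
```

```bash
python3 - <<'E'
from h import *
s=manip.camera('scene');t=manip.camera('top')
R=lambda i:cv2.resize(i[:,:,::-1],(400,400),interpolation=cv2.INTER_CUBIC)
cv2.imwrite('pics/s2.png',np.hstack([R(s['pixels'][140:260,155:275]),R(t['pixels'][180:320,360:500])]))
E
```

```text
(no output)
```

View pics/s2.png

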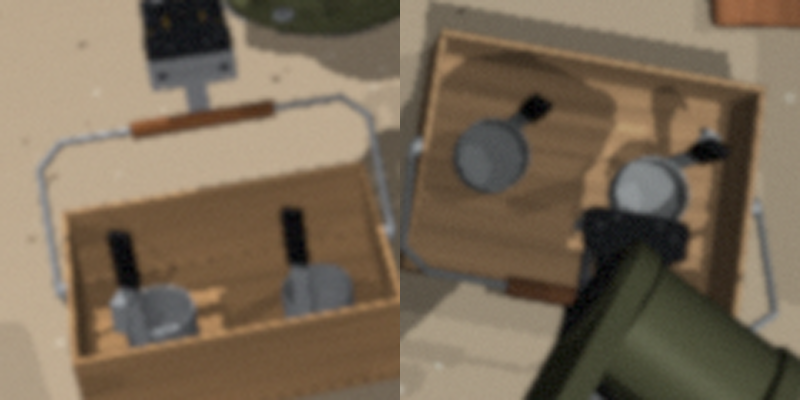

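```bash
python3 - <<'E'
from h import *
s=manip.camera('scene');t=manip.camera('top')
print(tri((s,(236.9,172.4)),(t,(398.3,280))), tri((s,(155+355/3.333,140+98/3.333)),(t,(360+12/2.857,180+255/2.857))))
E
```

```text
[ 426.4 -181.8  150. ] [ 446.4 -113.1  152.2]
```

The bar is at about (416,−241,150), θ≈−0.93, and the fingers came down behind it. The caddy centre is therefore about (512,−253). I'll go up, over, and press again.

```bash
python3 -m crank '[{"offset":[0,0,0.04],"spin":0},{"offset":[0,0,0.08],"spin":0},{"offset":[0,0,0.095],"spin":0},{"offset":[0.025,-0.004,0.095],"spin":0},{"offset":[0.025,-0.004,0.095],"spin":0},{"offset":[0.026,-0.004,0.068],"spin":0},{"offset":[0.024,-0.004,0.055],"spin":0},{"offset":[0.022,-0.004,0.045],"spin":0}]'
python3 -m crank '[{"offset":[-0.003,0,-0.008],"spin":0},{"offset":[-0.005,0.001,-0.016],"spin":0},{"offset":[-0.008,0.001,-0.024],"spin":0},{"offset":[-0.01,0.002,-0.031],"spin":0},{"offset":[-0.012,0.002,-0.036],"spin":0},{"offset":[-0.013,0.002,-0.04],"spin":0},{"offset":[-0.013,0.002,-0.042],"spin":0},{"offset":[-0.013,0.002,-0.042],"spin":0}]'
```

```text
clock: 6.62
eef_pos: [407.6, -239.3, 142.4]
eef_rot: [3.141, 0.002, 1.407]
wrist_force: [-0.7, -0.2, 0.4]
finger_gap: 0.0
clock: 7.28
eef_pos: [385.1, -235.4, 98.5]
eef_rot: [-3.119, -0.001, 1.407]
wrist_force: [-69.4, 6.5, 30.3]
finger_gap: 0.2
```

```bash
python3 -m crank '[{"offset":[-0.01,0.002,0],"spin":0},{"offset":[-0.015,0.002,0.01],"spin":0},{"offset":[-0.015,0.002,0.05],"spin":0},{"offset":[-0.015,0.002,0.09],"spin":0},{"offset":[-0.015,0.002,0.13],"spin":0},{"offset":[-0.015,0.002,0.13],"spin":0},{"offset":[-0.015,0.002,0.13],"spin":0},{"offset":[-0.015,0.002,0.13],"spin":0}]'
python3 - <<'E'
from h import *
s=manip.camera('scene');t=manip.camera('top')
R=lambda i:cv2.resize(i[:,:,::-1],(400,400),interpolation=cv2.INTER_CUBIC)
cv2.imwrite('pics/s3.png',np.hstack([R(s['pixels'][140:260,155:275]),R(t['pixels'][180:320,360:500])]))
E
```

```text
clock: 7.95
eef_pos: [370.0, -233.4, 228.2]
eef_rot: [-3.119, -0.001, 1.407]
wrist_force: [-0.1, 0.2, -0.4]
finger_gap: 0.7
```

View pics/s3.png

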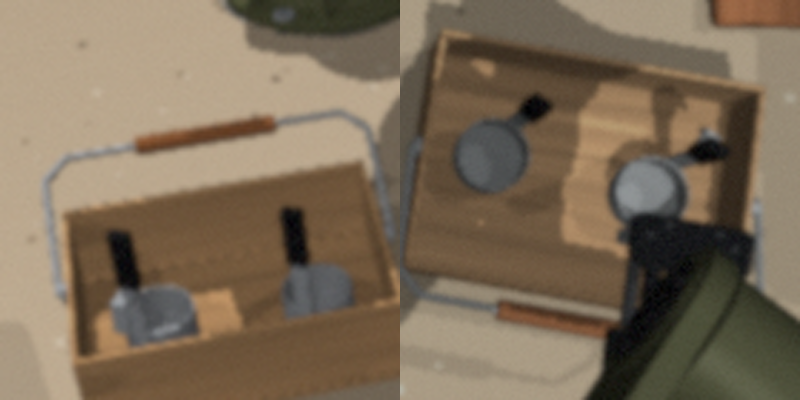

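```bash
python3 - <<'E'
from h import *
s=manip.camera('scene');t=manip.camera('top')
print(tri((s,(237.2,177.2)),(t,(395,288.2))))
C=np.array([512,-253])
for th in np.arange(-0.9,-1.41,-.1):
    l=125*np.sin(th);X=np.array([C[0]+.986*l+.165*60,C[1]-.165*l+.986*60,75+125*np.cos(th)]);print(round(th,1),X.round(),np.round(px(s,X),1),np.round(px(t,X),1))
E
```

```text
[ 409.7 -179.4  121.1]
-0.9 [ 425. -178.  153.] [237.8 171.1] [396.2 280.3]
-1.0 [ 418. -176.  143.] [237.9 172.5] [394.8 283.9]
-1.1 [ 412. -175.  132.] [238.  174.3] [393.5 286.9]
-1.2 [ 407. -175.  120.] [238.3 176.5] [392.3 289.3]
-1.3 [ 403. -174.  108.] [238.5 179. ] [391.2 291.1]
-1.4 [ 400. -174.   96.] [238.9 181.7] [390.1 292.4]
```

θ≈−1.2 now, with the bar at about (398,−237,120). I'll press again, centred slightly inboard.

```bash
python3 -m crank '[{"offset":[0.034,-0.005,0],"spin":0},{"offset":[0.034,-0.005,-0.04],"spin":0},{"offset":[0.034,-0.005,-0.08],"spin":0},{"offset":[0.034,-0.005,-0.095],"spin":0},{"offset":[0.034,-0.005,-0.102],"spin":0},{"offset":[0.033,-0.005,-0.109],"spin":0},{"offset":[0.032,-0.005,-0.115],"spin":0},{"offset":[0.031,-0.005,-0.12],"spin":0}]'
python3 -m crank '[{"offset":[0,0,-0.002],"spin":0},{"offset":[-0.001,0,-0.004],"spin":0},{"offset":[-0.001,0,-0.005],"spin":0},{"offset":[-0.001,0,-0.006],"spin":0},{"offset":[-0.001,0,-0.006],"spin":0},{"offset":[-0.001,0,-0.006],"spin":0},{"offset":[-0.001,0,-0.006],"spin":0},{"offset":[-0.001,0,-0.006],"spin":0}]'
```

```text
clock: 8.82
eef_pos: [401.1, -238.5, 107.9]
eef_rot: [-3.119, -0.001, 1.407]
wrist_force: [-0.7, 0.1, 1.7]
finger_gap: 0.2
clock: 9.48
eef_pos: [400.1, -238.6, 102.0]
eef_rot: [-3.119, -0.001, 1.407]
wrist_force: [-0.2, -0.5, 0.8]
finger_gap: 0.0
```

```bash
python3 -m crank '[{"offset":[0,0,-0.001],"spin":0},{"offset":[0,0,-0.002],"spin":0},{"offset":[0,0,-0.003],"spin":0},{"offset":[0,0,-0.003],"spin":0},{"offset":[0,0,-0.003],"spin":0},{"offset":[0,0,-0.003],"spin":0},{"offset":[0,0,-0.003],"spin":0},{"offset":[0,0,-0.003],"spin":0}]'
python3 - <<'E'
from h import *
s=manip.camera('scene');t=manip.camera('top')
for p in(s,t):
  m=manip.masks_of(p,'bail_mid');print([x['conf'] for x in m])
  h=cv2.cvtColor(p['pixels'],cv2.COLOR_RGB2HSV);k=m[0]['mask']&(h[:,:,1]>130);ys,xs=np.nonzero(k)
  if len(xs):
    for q in (xs.argmin(),xs.argmax()):print(xs[q],ys[xs==xs[q]].mean())
R=lambda i:cv2.resize(i[:,:,::-1],(400,400),interpolation=cv2.INTER_CUBIC)
cv2.imwrite('pics/s4.png',np.hstack([R(s['pixels'][140:260,155:275]),R(t['pixels'][180:320,360:500])]))
E
```

```text
clock: 10.15
eef_pos: [400.2, -238.6, 99.1]
eef_rot: [-3.119, -0.001, 1.407]
wrist_force: [-0.5, -0.8, -0.2]
finger_gap: 0.4
[0.89]
197 185.0
236 178.5
[0.92]
394 290.0
412 293.0
```

View pics/s4.png

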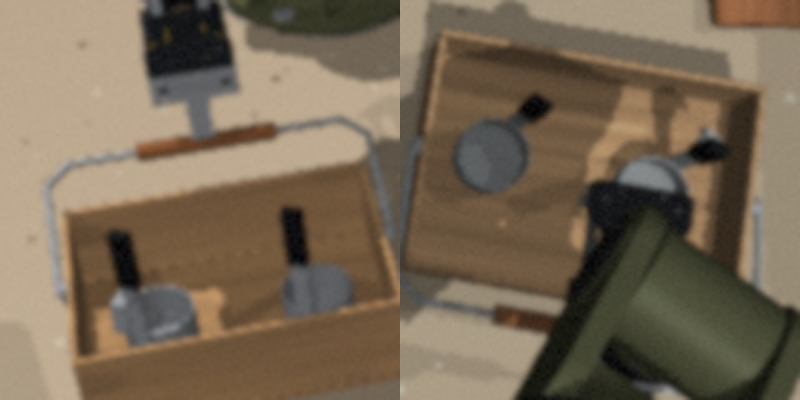

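```bash
python3 - <<'E'
from h import *
s=manip.camera('scene');t=manip.camera('top')
for X in ((400,-238.6,99),(400,-238.6,119),(400,-238.6,139)): 
  u=px(s,np.array(X));print(u,((u[0]-155)*3.333,(u[1]-140)*3.333))
print(tri((s,(237.2,179)),(t,(393.2,290.6))),tri((s,(155+138/3.333,140+150/3.333)),(s,(155+138/3.333,140+150/3.333))) if 0 else '')
C=np.array([512,-253])
for z in(96,108,120):print(z,atz(s,(155+207/3.333,140+140/3.333),z))
E
```

```text
(np.float64(217.13078177440053), np.float64(186.72938920212445)) (np.float64(207.081895654077), np.float64(155.7490542106808))
(np.float64(216.14168275638343), np.float64(181.22731465805248)) (np.float64(203.785228627026), np.float64(137.4106397552889))
(np.float64(215.13463195816584), np.float64(175.6253795023906)) (np.float64(200.42872831656675), np.float64(118.73938988146783))
[ 404.3 -178.1  110.4] 
96 [ 373.9 -231.9   96. ]
108 [ 390.  -234.6  108. ]
120 [ 406.1 -237.3  120. ]
```

Bar and finger estimates disagree by about 10 mm here, so pressing is ambiguous. I'll straddle the bar with the open jaws, close on it, and steer it down along its arc.

```bash
python3 -m crank '[{"offset":[0,0,0.04],"spin":0},{"offset":[0,0,0.08],"spin":0},{"offset":[0,0,0.08],"spin":0},{"offset":[0,0,0.08],"spin":0},{"offset":[0,0,0.08],"spin":0},{"offset":[0,0,0.08],"spin":0},{"offset":[0,0,0.08],"spin":0},{"offset":[0,0,0.08],"spin":0}]' 0.6 12
python3 -m crank '[{"offset":[0,0,-0.03],"spin":0},{"offset":[0,0,-0.05],"spin":0},{"offset":[0,0,-0.065],"spin":0},{"offset":[0,0,-0.075],"spin":0},{"offset":[0,0,-0.08],"spin":0},{"offset":[0,0,-0.08],"spin":0},{"offset":[0,0,-0.08],"spin":0},{"offset":[0,0,-0.08],"spin":0}]'
python3 -m crank '[{"offset":[0,0,0],"spin":0},{"offset":[0,0,0],"spin":0},{"offset":[0,0,0],"spin":0},{"offset":[0,0,0],"spin":0},{"offset":[0,0,0],"spin":0},{"offset":[0,0,0],"spin":0},{"offset":[0,0,0],"spin":0},{"offset":[0,0,0],"spin":0}]' 0 10
```

```text
clock: 11.12
eef_pos: [399.9, -238.4, 178.2]
eef_rot: [-3.118, -0.002, 1.407]
wrist_force: [-0.1, -0.8, 0.1]
finger_gap: 50.2
clock: 11.78
eef_pos: [400.3, -238.7, 99.0]
eef_rot: [-3.119, -0.001, 1.407]
wrist_force: [-0.1, -0.3, -0.7]
finger_gap: 56.6
clock: 12.45
eef_pos: [400.3, -238.7, 99.0]
eef_rot: [-3.119, -0.001, 1.407]
wrist_force: [0.0, -0.6, 1.2]
finger_gap: 6.2
```

```bash
python3 -m crank '[{"offset":[0,0,0],"spin":0},{"offset":[0,0,0],"spin":0},{"offset":[0,0,0],"spin":0},{"offset":[0,0,0],"spin":0},{"offset":[0,0,0],"spin":0},{"offset":[0,0,0],"spin":0},{"offset":[0,0,0],"spin":0},{"offset":[0,0,0],"spin":0}]'
python3 - <<'E'
from h import *
s=manip.camera('scene');t=manip.camera('top')
R=lambda i:cv2.resize(i[:,:,::-1],(400,400),interpolation=cv2.INTER_CUBIC)
cv2.imwrite('pics/s5.png',np.hstack([R(s['pixels'][155:215,180:240]),R(t['pixels'][240:320,360:440])]))
E
```

```text
clock: 13.12
eef_pos: [400.3, -238.7, 99.0]
eef_rot: [-3.119, -0.001, 1.407]
wrist_force: [-0.3, 0.5, 0.8]
finger_gap: 0.2
```

View pics/s5.png

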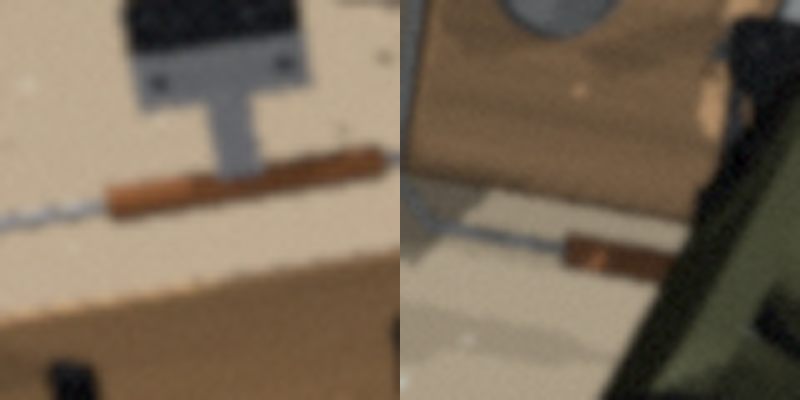

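```bash
python3 - <<'E'
from h import *
s=manip.camera('scene');t=manip.camera('top')
print(px(s,np.array([394.6,-237.7,191.8])),px(s,np.array([173.4,-521.9,181.9])))
print('end',tri((s,(237.75,179.5)),(t,(393,290.2))))
g=s['pixels'].astype(int)
for y in range(172,194):print(y,[tuple(g[y,x]) for x in (214,216,218,222)])
E
```

```text
(np.float64(212.1918092763254), np.float64(159.25300085646714)) (np.float64(98.00054550299836), np.float64(146.88350055816565))
end [ 405.3 -177.4  109.1]
172 [(np.int64(100), np.int64(100), np.int64(104)), (np.int64(106), np.int64(108), np.int64(108)), (np.int64(163), np.int64(150), np.int64(131)), (np.int64(190), np.int64(170), np.int64(145))]
173 [(np.int64(102), np.int64(102), np.int64(106)), (np.int64(107), np.int64(108), np.int64(109)), (np.int64(164), np.int64(150), np.int64(133)), (np.int64(189), np.int64(170), np.int64(144))]
174 [(np.int64(100), np.int64(101), np.int64(105)), (np.int64(107), np.int64(106), np.int64(109)), (np.int64(157), np.int64(145), np.int64(129)), (np.int64(189), np.int64(169), np.int64(143))]
175 [(np.int64(100), np.int64(101), np.int64(104)), (np.int64(103), np.int64(104), np.int64(108)), (np.int64(146), np.int64(135), np.int64(123)), (np.int64(190), np.int64(171), np.int64(146))]
176 [(np.int64(100), np.int64(102), np.int64(104)), (np.int64(102), np.int64(102), np.int64(105)), (np.int64(134), np.int64(125), np.int64(115)), (np.int64(189), np.int64(16
[... 2543 characters left out ...]
int64(173), np.int64(147)), (np.int64(189), np.int64(169), np.int64(143)), (np.int64(191), np.int64(172), np.int64(145))]
191 [(np.int64(188), np.int64(168), np.int64(143)), (np.int64(190), np.int64(171), np.int64(144)), (np.int64(190), np.int64(170), np.int64(144)), (np.int64(190), np.int64(171), np.int64(145))]
192 [(np.int64(191), np.int64(171), np.int64(144)), (np.int64(189), np.int64(169), np.int64(144)), (np.int64(189), np.int64(170), np.int64(144)), (np.int64(191), np.int64(170), np.int64(145))]
193 [(np.int64(191), np.int64(170), np.int64(145)), (np.int64(190), np.int64(171), np.int64(145)), (np.int64(189), np.int64(169), np.int64(144)), (np.int64(186), np.int64(167), np.int64(141))]
```

The shut fingertips appear about 19 mm higher than the reported TCP, both in free air and here. The tip is therefore on top of the bar (θ≈−1.3), and I need to press about 12 mm lower.

```bash
python3 -m crank '[{"offset":[-0.001,0,-0.002],"spin":0},{"offset":[-0.002,0,-0.004],"spin":0},{"offset":[-0.003,0,-0.006],"spin":0},{"offset":[-0.004,0.001,-0.008],"spin":0},{"offset":[-0.004,0.001,-0.009],"spin":0},{"offset":[-0.004,0.001,-0.01],"spin":0},{"offset":[-0.004,0.001,-0.01],"spin":0},{"offset":[-0.004,0.001,-0.01],"spin":0}]'
python3 -m crank '[{"offset":[0,0,-0.001],"spin":0},{"offset":[0,0,-0.002],"spin":0},{"offset":[0,0,-0.003],"spin":0},{"offset":[0,0,-0.004],"spin":0},{"offset":[0,0,-0.004],"spin":0},{"offset":[0,0,-0.004],"spin":0},{"offset":[0,0,-0.004],"spin":0},{"offset":[0,0,-0.004],"spin":0}]'
python3 -c "
from cell import manip;print(manip.hold_point_z)"
```

```text
clock: 13.98
eef_pos: [396.3, -237.7, 88.9]
eef_rot: [-3.119, -0.001, 1.407]
wrist_force: [0.2, 0.1, 0.0]
finger_gap: 0.2
clock: 14.65
eef_pos: [396.3, -237.7, 84.9]
eef_rot: [-3.119, -0.001, 1.407]
wrist_force: [-0.3, 0.7, 0.6]
finger_gap: 0.5
18.8
```

```bash
python3 -m crank '[{"offset":[0,0,-0.001],"spin":0},{"offset":[0,0,-0.001],"spin":0},{"offset":[0,0,-0.002],"spin":0},{"offset":[0,0,-0.002],"spin":0},{"offset":[0,0,-0.003],"spin":0},{"offset":[0,0,-0.003],"spin":0},{"offset":[0,0,-0.003],"spin":0},{"offset":[0,0,-0.003],"spin":0}]'
python3 - <<'E'
from h import *
s=manip.camera('scene');t=manip.camera('top')
out=[]
for p,b in((s,(185,165,245,195)),(t,(385,275,440,310))):
  x0,y0,x1,y1=b;g=p['pixels'][y0:y1,x0:x1].astype(int);k=((g[...,0]-g[...,2])>38)&(g[...,0]<150)
  n,l,st,c=cv2.connectedComponentsWithStats(k.astype(np.uint8));i=1+st[1:,4].argmax();ys,xs=np.nonzero(l==i)
  print(len(xs),'left',xs.min()+x0,ys[xs<=xs.min()+1].mean()+y0,'right',xs.max()+x0,ys[xs>=xs.max()-1].mean()+y0)
R=lambda i:cv2.resize(i[:,:,::-1],(400,400),interpolation=cv2.INTER_CUBIC)
cv2.imwrite('pics/s6.png',np.hstack([R(s['pixels'][155:215,180:240]),R(t['pixels'][240:320,360:440])]))
E
```

```text
clock: 15.32
eef_pos: [396.3, -237.6, 82.0]
eef_rot: [-3.119, -0.001, 1.407]
wrist_force: [-0.2, 0.4, -0.1]
finger_gap: 0.1
194 left 197 189.71428571428572 right 237 182.72727272727272
166 left 385 275.3333333333333 right 419 275.8
```

```bash
python3 -m crank '[{"offset":[0,0,-0.001],"spin":0},{"offset":[0,0,-0.001],"spin":0},{"offset":[0,0,-0.002],"spin":0},{"offset":[0,0,-0.002],"spin":0},{"offset":[0,0,-0.003],"spin":0},{"offset":[0,0,-0.003],"spin":0},{"offset":[0,0,-0.003],"spin":0},{"offset":[0,0,-0.003],"spin":0}]'
python3 - <<'E'
from h import *
s=manip.camera('scene');t=manip.camera('top')
for p,b in((s,(185,165,245,195)),(t,(385,285,440,310))):
  x0,y0,x1,y1=b;g=p['pixels'][y0:y1,x0:x1].astype(int);k=((g[...,0]-g[...,2])>38)&(g[...,0]<150)
  n,l,st,c=cv2.connectedComponentsWithStats(k.astype(np.uint8));i=1+st[1:,4].argmax();ys,xs=np.nonzero(l==i)
  print(len(xs),'left',xs.min()+x0,ys[xs<=xs.min()+1].mean()+y0,'right',xs.max()+x0,ys[xs>=xs.max()-1].mean()+y0)
C=np.array([512,-253])
for th in(-1.3,-1.4):
  for w in(-60,60):
    l=125*np.sin(th);X=np.array([C[0]+.986*l+.165*w,C[1]-.165*l+.986*w,75+125*np.cos(th)]);print(round(th,1),X.round(),np.round(px(s,X),1),np.round(px(t,X),1))
R=lambda i:cv2.resize(i[:,:,::-1],(400,400),interpolation=cv2.INTER_CUBIC)
cv2.imwrite('pics/s6.png',np.hstack([R(s['pixels'][155:215,180:240]),R(t['pixels'][240:320,360:440])]))
E
```

```text
clock: 16.08
eef_pos: [396.6, -237.8, 80.1]
eef_rot: [-3.12, -0.001, 1.407]
wrist_force: [-5.5, 3.5, 16.1]
finger_gap: 0.3
184 left 197 189.5 right 237 183.0
48 left 392 293.1666666666667 right 400 292.625
-1.3 [ 383. -292.  108.] [196.9 185.8] [446.9 301.6]
-1.3 [ 403. -174.  108.] [238.5 179. ] [391.2 291.1]
-1.4 [ 381. -292.   96.] [197.5 188.6] [445.2 302.7]
-1.4 [ 400. -174.   96.] [238.9 181.7] [390.1 292.4]
```

View pics/s6.png

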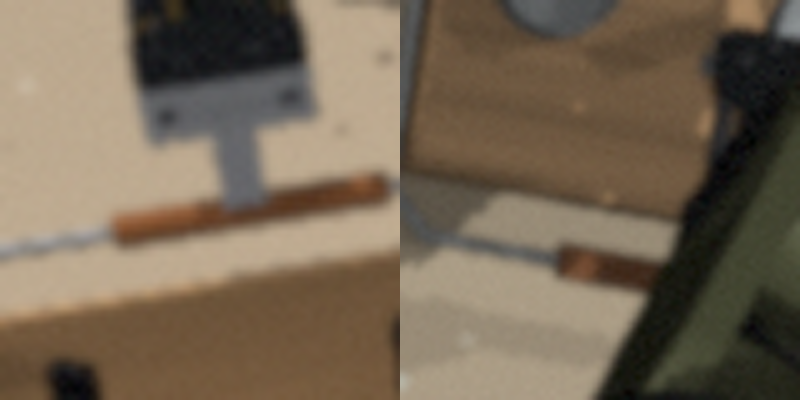

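The wrist force rose to 16 N and the bar sits in both views where −1.4 rad predicts, so the handle is right down. The contact also fixes the tips at about 22 mm above the reported TCP. Now I'll go above the hooked grip and check the alignment.

```bash
python3 -m crank '[{"offset":[0,0,0.04],"spin":0},{"offset":[0,0,0.08],"spin":0},{"offset":[0,0,0.12],"spin":-5},{"offset":[0.03,-0.02,0.14],"spin":-11},{"offset":[0.06,-0.045,0.14],"spin":-17},{"offset":[0.09,-0.065,0.14],"spin":-23},{"offset":[0.12,-0.085,0.14],"spin":-27},{"offset":[0.13,-0.093,0.14],"spin":-27}]' 0.6 30
python3 - <<'E'
from h import *
s=manip.camera('scene');t=manip.camera('top');st=manip.read_state();print(st['eef_pos'],st['eef_rot'],st['finger_gap'])
# refine grip position by black pixels
g=s['pixels'][205:240,183:200].astype(int);k=g.sum(2)<130
n,l,stt,c=cv2.connectedComponentsWithStats(k.astype(np.uint8));i=1+stt[1:,4].argmax();ys,xs=np.nonzero(l==i);ys+=205;xs+=183
print(len(xs),xs[ys==ys.min()].mean(),ys.min(),xs[ys==ys.max()].mean(),ys.max())
b=np.polyfit(ys,xs,1)
for G in((527,-329),(527,-331),(527,-334),(530,-331),(523,-331)):
  a=px(s,np.array([*G,150.]));c=px(s,np.array([*G,94.]));print(G,np.round(a,1),np.round(c,1),'linefit dx',np.round(np.polyval(b,a[1])-a[0],1),np.round(np.polyval(b,c[1])-c[0],1))
R=lambda i:cv2.resize(i[:,:,::-1],(400,400),interpolation=cv2.INTER_CUBIC)
cv2.imwrite('pics/s7.png',np.hstack([R(s['pixels'][140:240,140:240]),R(t['pixels'][190:290,400:500])]))
E
```

```text
clock: 16.85
eef_pos: [528.8, -332.4, 218.5]
eef_rot: [-3.118, -0.001, 0.931]
wrist_force: [-1.4, 0.5, 0.5]
finger_gap: 50.3
[ 527.39517391 -331.5835085   218.37219698] [-3.11763567e+00 -6.57453177e-04  9.35926786e-01] 55.772390507123845
106 190.5 210 194.5 226
(527, -329) [193.5 207.6] [197.2 223.6] linefit dx -3.9 -4.0
(527, -331) [192.8 207.8] [196.4 223.8] linefit dx -3.1 -3.2
(527, -334) [191.6 208.1] [195.3 224.2] linefit dx -1.8 -2.0
(530, -331) [193.1 208.5] [196.7 224.5] linefit dx -3.2 -3.3
(523, -331) [192.4 206.9] [196.1 222.9] linefit dx -2.9 -3.1
```

View pics/s7.png

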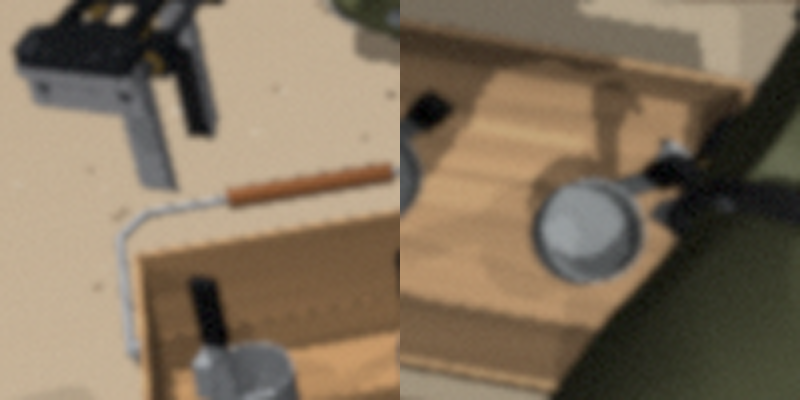

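```bash
python3 - <<'E'
from h import *
s=manip.camera('scene');t=manip.camera('top')
for z in(218.4,240.4):print(px(s,np.array([527.4,-331.6,z])),px(t,np.array([527.4,-331.6,z])))
y=.936;d=np.array([np.sin(y),-np.cos(y),0])
for k in(-28,28):
  X=np.array([527.4,-331.6,240])+k*d;print(k,X.round(),px(s,X),px(t,X))
for G in((527,-331),(527,-334),(525,-336)):print(G,px(t,np.array([*G,150.])),px(s,np.array([*G,150.])))
g=t['pixels'][222:242,455:480].astype(int);k=g.sum(2)<110
for r in k:print(''.join('#' if v else '.' for v in r))
E
```

```text
(np.float64(187.83358266042734), np.float64(187.08638883523278)) (np.float64(479.4240322778404), np.float64(228.50545834905708))
(np.float64(186.23330575076014), np.float64(180.06109506141615)) (np.float64(483.16354869075826), np.float64(227.1688890765807))
-28 [ 505. -315.  240.] (np.float64(190.80782557669482), np.float64(173.5893296044146)) (np.float64(474.9101054796663), np.float64(238.77033645477366))
28 [ 550. -348.  240.] (np.float64(181.5568060101232), np.float64(187.02478104689024)) (np.float64(491.20881157879825), np.float64(215.71498204836846))
(527, -331) (np.float64(468.50704003962306), np.float64(232.49268863286346)) (np.float64(192.77803584082224), np.float64(207.78938702418074))
(527, -334) (np.float64(469.93631500138576), np.float64(232.51830515473318)) (np.float64(191.62913630676758), np.float64(208.10994638887817))
(525, -336) (np.float64(470.9249319826348), np.float64(233.48623113572137)) (np.float64(190.6827193463382), np.float64(207.8711026944669))
......................###
.....................####
.....................####
.....................####
....................#####
....................#####
...................######
...................######
..........###############
........#################
.......##################
......###################
.......##################
........#################
..........##.#.##########
................#########
................#########
................#########
...............##########
..............##########.
```

Tip prediction and image agree (with the 22 mm z offset), so the grip is at about (528,−334). I'll descend and close.

```bash
python3 -m crank '[{"offset":[0.001,-0.003,-0.04],"spin":0},{"offset":[0.001,-0.003,-0.08],"spin":0},{"offset":[0.001,-0.003,-0.105],"spin":0},{"offset":[0.001,-0.003,-0.12],"spin":0},{"offset":[0.001,-0.003,-0.129],"spin":0},{"offset":[0.001,-0.003,-0.129],"spin":0},{"offset":[0.001,-0.003,-0.129],"spin":0},{"offset":[0.001,-0.003,-0.129],"spin":0}]'
python3 -m crank '[{"offset":[0,0,0],"spin":0},{"offset":[0,0,0],"spin":0},{"offset":[0,0,0],"spin":0},{"offset":[0,0,0],"spin":0},{"offset":[0,0,0],"spin":0},{"offset":[0,0,0],"spin":0},{"offset":[0,0,0],"spin":0},{"offset":[0,0,0],"spin":0}]' 0 25
python3 -m crank '[{"offset":[0,0,0],"spin":0},{"offset":[0,0,0],"spin":0},{"offset":[0,0,0],"spin":0},{"offset":[0,0,0.005],"spin":0},{"offset":[0,0,0.01],"spin":0},{"offset":[0,0,0.02],"spin":0},{"offset":[0,0,0.03],"spin":0},{"offset":[0,0,0.03],"spin":0}]'
```

```text
clock: 17.72
eef_pos: [527.7, -333.8, 92.4]
eef_rot: [-3.121, -0.001, 0.937]
wrist_force: [0.3, -0.7, 0.2]
finger_gap: 56.4
clock: 18.38
eef_pos: [527.6, -333.8, 92.3]
eef_rot: [-3.121, -0.001, 0.937]
wrist_force: [1.4, -1.5, -1.9]
finger_gap: 10.1
clock: 19.05
eef_pos: [528.6, -334.5, 125.4]
eef_rot: [-3.125, -0.001, 0.937]
wrist_force: [0.6, 0.4, -0.8]
finger_gap: 9.7
```

Gripped (gap 10 mm ≈ grip thickness) and lifted 33 mm. Now I'll localise the pitcher rim by fitting the dark rim ring in both views.

```bash
python3 -m crank '[{"offset":[0,0,0.04],"spin":0},{"offset":[0,0,0.08],"spin":0},{"offset":[0,0,0.12],"spin":0},{"offset":[-0.01,0,0.15],"spin":0},{"offset":[-0.03,0.02,0.165],"spin":0},{"offset":[-0.05,0.05,0.165],"spin":0},{"offset":[-0.07,0.08,0.165],"spin":0},{"offset":[-0.08,0.1,0.165],"spin":0}]'
python3 - <<'E'
from h import *
from scipy.ndimage import map_coordinates,gaussian_filter
s=manip.camera('scene');t=manip.camera('top')
a=np.linspace(0,2*np.pi,120,endpoint=False)
def ring(p,x,y,r,z):
    X=np.stack([x+r*np.cos(a),y+r*np.sin(a),np.full_like(a,z)]);E=np.array(p['extrinsics']);c=E[:3,:3]@X+E[:3,3:]
    return p['fx']*c[0]/c[2]+p['cx'],p['fy']*c[1]/c[2]+p['cy']
G={id(p):gaussian_filter(p['pixels'].mean(2),.5) for p in(s,t)}
def sc(p,x,y,z=168):
    f=lambda r:map_coordinates(G[id(p)],[*ring(p,x,y,r,z)[::-1]],order=1)
    return np.mean(f(59)-0.5*(f(67)+f(51)))
for nm,ps in(('top',(t,)),('scene',(s,)),('both',(s,t))):
    L=[(sum(sc(p,x,y) for p in ps),x,y) for x in range(460,512,1) for y in range(210,262,1)]
    print(nm,[(round(v,1),x,y) for v,x,y in sorted(L)[:3]])
for p,nm in((s,'s'),(t,'t')):
    print(nm,manip.search_frame(p,'pitcher_rim')[:1],manip.search_frame(p,'hook_dipper')[:1])
_,x,y=min(L)
im=[]
for p,(x0,y0,w) in((s,(330,115,90)),(t,(145,200,90))):
    i=cv2.resize(p['pixels'][y0:y0+w,x0:x0+w,::-1],(400,400),interpolation=cv2.INTER_CUBIC);k=400/w
    u,v=ring(p,x,y,60,170)
    for q in range(0,120,4):cv2.circle(i,(int((u[q]+.5-x0)*k),int((v[q]+.5-y0)*k)),2,(0,0,255),-1)
    im.append(i)
cv2.imwrite('pics/s8.png',np.hstack(im))
E
```

```text
clock: 19.72
eef_pos: [446.9, -232.6, 291.1]
eef_rot: [-3.126, -0.001, 0.937]
wrist_force: [1.0, -0.6, -1.0]
finger_gap: 9.9
top [(np.float64(-23.4), 480, 237), (np.float64(-23.3), 481, 237), (np.float64(-22.8), 480, 238)]
scene [(np.float64(-25.7), 487, 233), (np.float64(-25.4), 488, 233), (np.float64(-25.4), 486, 233)]
both [(np.float64(-38.6), 483, 236), (np.float64(-38.2), 482, 236), (np.float64(-38.1), 483, 235)]
s [{'location': [518.8, 218.7, 118.9], 'conf': 0.98}] [{'location': [446.2, -229.1, 233.2], 'conf': 0.7}]
t [{'location': [483.0, 247.6, 70.2], 'conf': 0.85}] [{'location': [427.1, -204.9, 210.7], 'conf': 0.67}]
```

View pics/s8.png

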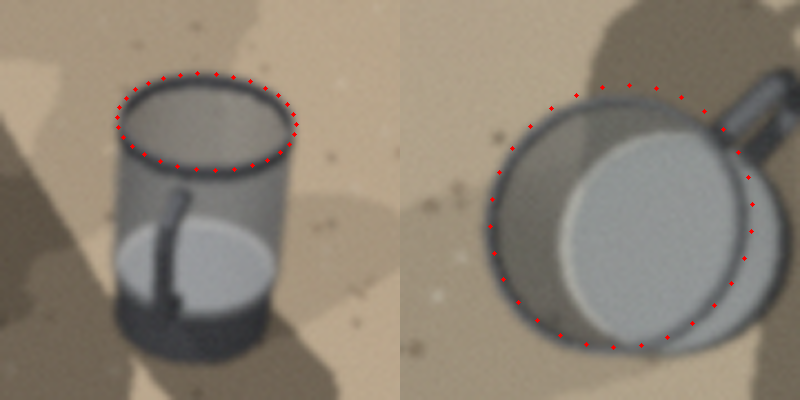

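The fitted rim (red dots) lies on the ring in the scene view and is a few mm off in the top view; I take the centre as (484,236). I'll hang opposite the pitcher handle with the dipper's yaw kept, so the grip goes to about (428,277), and move over there high.

```bash
python3 -m crank '[{"offset":[-0.002,0.03,0.005],"spin":0},{"offset":[-0.004,0.07,0.005],"spin":0},{"offset":[-0.006,0.11,0.005],"spin":0},{"offset":[-0.008,0.15,0.005],"spin":0},{"offset":[-0.01,0.19,0.005],"spin":0},{"offset":[-0.012,0.23,0.005],"spin":0},{"offset":[-0.014,0.265,0.005],"spin":0},{"offset":[-0.016,0.3,0.005],"spin":0}]'
python3 -m crank '[{"offset":[-0.001,0.035,0],"spin":0},{"offset":[-0.001,0.07,0],"spin":0},{"offset":[-0.002,0.105,0],"spin":0},{"offset":[-0.002,0.14,0],"spin":0},{"offset":[-0.003,0.17,0],"spin":0},{"offset":[-0.003,0.195,0],"spin":0},{"offset":[-0.003,0.209,0],"spin":0},{"offset":[-0.003,0.209,0],"spin":0}]'
```

```text
clock: 20.68
eef_pos: [433.0, 66.4, 295.2]
eef_rot: [-3.125, -0.0, 0.936]
wrist_force: [1.2, -0.8, -0.9]
finger_gap: 9.7
clock: 21.35
eef_pos: [430.3, 277.0, 294.3]
eef_rot: [-3.124, 0.001, 0.938]
wrist_force: [-0.1, -0.2, -1.6]
finger_gap: 9.8
```

```bash
python3 -m crank '[{"offset":[-0.002,0,-0.03],"spin":0},{"offset":[-0.002,0,-0.06],"spin":0},{"offset":[-0.002,0,-0.08],"spin":0},{"offset":[-0.002,0,-0.09],"spin":0},{"offset":[-0.002,0,-0.094],"spin":0},{"offset":[-0.002,0,-0.098],"spin":0},{"offset":[-0.002,0,-0.102],"spin":0},{"offset":[-0.002,0,-0.106],"spin":0}]'
python3 -m crank '[{"offset":[0,0,-0.002],"spin":0},{"offset":[0,0,-0.004],"spin":0},{"offset":[0,0,-0.006],"spin":0},{"offset":[0,0,-0.008],"spin":0},{"offset":[0,0,-0.009],"spin":0},{"offset":[0,0,-0.01],"spin":0},{"offset":[0,0,-0.01],"spin":0},{"offset":[0,0,-0.01],"spin":0}]'
```

```text
clock: 22.02
eef_pos: [428.9, 277.1, 189.1]
eef_rot: [-3.125, -0.001, 0.937]
wrist_force: [-0.2, 0.1, -0.7]
finger_gap: 10.1
clock: 22.68
eef_pos: [428.9, 277.1, 179.1]
eef_rot: [-3.125, -0.001, 0.938]
wrist_force: [0.4, 1.1, -0.9]
finger_gap: 10.0
```

```bash
python3 -m crank '[{"offset":[0,0,-0.001],"spin":0},{"offset":[0,0,-0.002],"spin":0},{"offset":[0,0,-0.003],"spin":0},{"offset":[0,0,-0.004],"spin":0},{"offset":[0,0,-0.005],"spin":0},{"offset":[0,0,-0.005],"spin":0},{"offset":[0,0,-0.005],"spin":0},{"offset":[0,0,-0.005],"spin":0}]'
python3 -m crank '[{"offset":[0,0,-0.001],"spin":0},{"offset":[0,0,-0.001],"spin":0},{"offset":[0,0,-0.002],"spin":0},{"offset":[0,0,-0.002],"spin":0},{"offset":[0,0,-0.002],"spin":0},{"offset":[0,0,-0.002],"spin":0},{"offset":[0,0,-0.002],"spin":0},{"offset":[0,0,-0.002],"spin":0}]'
```

```text
clock: 23.35
eef_pos: [428.9, 277.1, 174.1]
eef_rot: [-3.125, -0.001, 0.937]
wrist_force: [0.2, -0.7, -2.1]
finger_gap: 9.9
clock: 24.02
eef_pos: [428.9, 277.1, 172.2]
eef_rot: [-3.125, -0.001, 0.938]
wrist_force: [0.1, -1.2, -2.1]
finger_gap: 10.2
```

Still no contact at the expected height; I'll creep a little lower.

```bash
python3 -m crank '[{"offset":[0,0,-0.001],"spin":0},{"offset":[0,0,-0.001],"spin":0},{"offset":[0,0,-0.002],"spin":0},{"offset":[0,0,-0.002],"spin":0},{"offset":[0,0,-0.003],"spin":0},{"offset":[0,0,-0.003],"spin":0},{"offset":[0,0,-0.003],"spin":0},{"offset":[0,0,-0.003],"spin":0}]'
python3 - <<'E'
from h import *
s=manip.camera('scene');t=manip.camera('top')
k=lambda p,x0,y0,w:cv2.resize(p['pixels'][y0:y0+w,x0:x0+w,::-1],(400,400),interpolation=cv2.INTER_CUBIC)
cv2.imwrite('pics/s9.png',np.hstack([k(s,335,105,75),k(t,135,210,90)]))
E
```

```text
clock: 24.68
eef_pos: [429.1, 277.3, 170.7]
eef_rot: [-3.125, -0.002, 0.938]
wrist_force: [-5.3, -2.8, 13.9]
finger_gap: 9.8
```

View pics/s9.png

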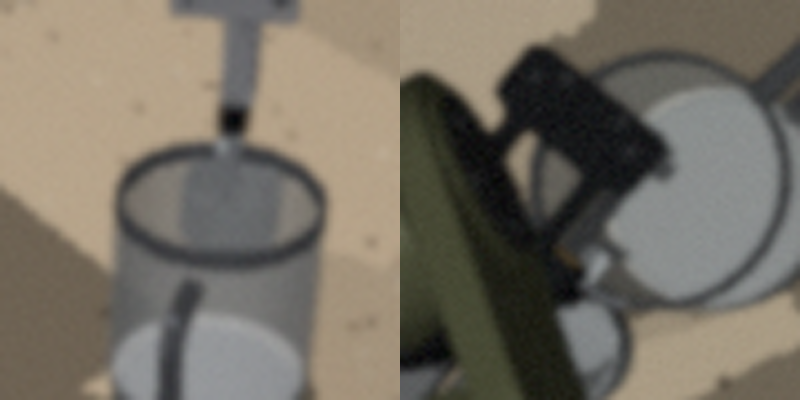

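The hook straddles the far rim (crop (225,148)), with the cup outside behind the wall (grey patch at (230,205); right view (600,340)). I'll ease off 1 mm, open, and retreat straight up.

```bash
python3 -m crank '[{"offset":[0,0,-0.0005],"spin":0},{"offset":[0,0,-0.0005],"spin":0},{"offset":[0,0,-0.0005],"spin":0},{"offset":[0,0,-0.0005],"spin":0},{"offset":[0,0,-0.0005],"spin":0},{"offset":[0,0,-0.0005],"spin":0},{"offset":[0,0,-0.0005],"spin":0},{"offset":[0,0,-0.0005],"spin":0}]' 0.45 10
python3 -m crank '[{"offset":[0,0,0.005],"spin":0},{"offset":[0,0,0.015],"spin":0},{"offset":[0,0,0.035],"spin":0},{"offset":[0,0,0.06],"spin":0},{"offset":[0,0,0.09],"spin":0},{"offset":[0,0,0.12],"spin":0},{"offset":[0,0,0.14],"spin":0},{"offset":[0,0,0.15],"spin":0}]'
python3 -m crank '[{"offset":[-0.02,-0.04,0.01],"spin":0},{"offset":[-0.03,-0.08,0.01],"spin":0},{"offset":[-0.04,-0.12,0.01],"spin":0},{"offset":[-0.05,-0.16,0.01],"spin":0},{"offset":[-0.06,-0.2,0.01],"spin":0},{"offset":[-0.06,-0.24,0.01],"spin":0},{"offset":[-0.06,-0.26,0.01],"spin":0},{"offset":[-0.06,-0.26,0.01],"spin":0}]'
python3 - <<'E'
from h import *
s=manip.camera('scene');t=manip.camera('top')
for n in('hook_dipper','hook_dipper_grip','plain_dipper','bail_mid','caddy','pitcher','mug','spanner','oil_bottle','gasket_jar'):
  print(n,[(c,np.round(r['location']).tolist(),round(r['conf'],2)) for c,p in(('s',s),('t',t)) for r in manip.search_frame(p,n)[:1]])
# black grip pixels near expectation, dipper upright at (428,277) z 174..230
for p in(s,t):
  for z in(174,230):
    print('expect',np.round(px(p,np.array([428.5,277,z])),1))
  u,v=px(p,np.array([428.5,277,205]));x0,y0=int(u)-18,int(v)-18
  k=p['pixels'][y0:y0+36,x0:x0+36].astype(int).sum(2)<130
  n,l,st,c=cv2.connectedComponentsWithStats(k.astype(np.uint8))
  for i in range(1,n):
    if st[i,4]>8:print('blob',st[i,:2]+[x0,y0],st[i,2:],np.round(c[i]+[x0,y0],1))
# pitcher/bystander change vs start
for nm,p in(('scene',s),('top',t)):
  a=cv2.imread(f'pics/{nm}0.png')[:,:,::-1].astype(int);d=(np.abs(a-p['pixels']).max(2)>45).astype(np.uint8)
  n,l,st,c=cv2.connectedComponentsWithStats(d);print(nm,[st[i].tolist() for i in range(1,n) if st[i,4]>25])
E
```

```text
clock: 25.45
eef_pos: [429.1, 277.3, 170.1]
eef_rot: [-3.125, -0.002, 0.937]
wrist_force: [-1.2, 0.4, 1.1]
finger_gap: 42.4
clock: 26.12
eef_pos: [429.4, 277.5, 324.0]
eef_rot: [-3.127, -0.006, 0.938]
wrist_force: [-0.6, 0.0, -0.8]
finger_gap: 42.2
clock: 26.78
eef_pos: [369.0, 14.6, 334.1]
eef_rot: [-3.128, -0.006, 0.934]
wrist_force: [0.1, 0.7, -0.0]
finger_gap: 42.0
hook_dipper [('s', [431.0, 272.0, 186.0], 0.58), ('t', [415.0, 300.0, 111.0], 0.73)]
hook_dipper_grip [('s', [520.0, 216.0, 120.0], 0.66), ('t', [416.0, 297.0, 108.0], 0.63)]
plain_dipper [('s', [559.0, -208.0, 43.0], 0.9), ('t', [541.0, -197.0, 7.0], 0.65)]
bail_mid [('s', [405.0, -238.0, 93.0], 0.87), ('t', [403.0, -237.0, 104.0], 0.66)]
caddy [('s', [480.0, -265.0, 34.0], 0.57), ('t', [503.0, -273.0, 10.0], 0.73)]
pitcher [('s', [523.0, 222.0, 116.0], 0.72), ('t', [487.0, 249.0, 69.0], 0.87)]
mug [('t', [648.0, -8.0, 26.0], 0.74)]
spanner [('s', [438.0, 21.0, 5.0], 0.56), ('t', [470.0, 29.0, 8.0], 0.76)]
oil_bottle [('s', [770.0, -157.0, 99.0], 0.92), ('t', [735.0, -146.0, 122.0], 0.87)]
gasket_jar [('s', [760.0, 12
[... 341 characters left out ...]
, [43, 84, 74, 38, 1245], [271, 89, 33, 33, 774], [377, 112, 9, 20, 125], [105, 115, 10, 20, 49], [284, 126, 65, 43, 1594], [73, 138, 7, 10, 42], [232, 149, 20, 15, 171], [225, 172, 79, 71, 1448], [192, 174, 50, 13, 266], [391, 175, 9, 10, 61], [316, 178, 34, 64, 594], [195, 181, 44, 11, 211], [95, 188, 81, 74, 2458], [187, 209, 10, 18, 112], [260, 219, 10, 11, 53], [184, 227, 38, 17, 369]]
top [[202, 153, 156, 247, 12220], [304, 174, 22, 13, 197], [376, 201, 18, 6, 32], [402, 205, 72, 56, 1232], [324, 208, 247, 151, 12443], [364, 237, 10, 23, 101], [468, 247, 15, 5, 51], [413, 260, 52, 14, 291], [151, 269, 32, 26, 501], [174, 270, 7, 6, 31], [276, 380, 48, 10, 306], [327, 389, 29, 11, 178]]
```

```bash
python3 -c "
from cell import manip
print(manip.read_state()['wrist_force'],manip.sign_off())"
```

```text
the job is handed in; nothing more can be done
[ 0.0311812  -0.05318827  0.13092344] None
```

I folded the caddy's handle down to its −x side, then lifted out the hooked dipper and hung it by its hook on the pitcher rim, on the side away from the pitcher's handle. The cup is outside. I let go, backed the arm away and handed the job in at about 27 s of the 51 s allowed.

**Last checks that passed:**
- **Handle:** pressing it gave a 16 N stop, and in the images it sat where −1.4 rad predicts. After the release the detector still found it low, at about z 93–104 mm.
- **Hooked dipper:** lowering it met the rim at the expected height (13.9 N). After release its grip was within about 1 px of where a hanging dipper should show in the scene view.
- **Plain dipper, pitcher, bottle and jar:** all were detected within about 4 mm of where they started.

**What disagreed or is less certain:**
- **Fingertip height:** the fingertips were about 22 mm higher than the reported TCP, so several early presses on the handle missed. Two of them hit it hard, with wrist force peaking at about 70 N, under the 120 N limit. I could not tell whether that counts against the 40 N limit on the arm and gripper body.
- **Pitcher position:** the two cameras disagreed by about 7 mm, so I used the midpoint.
- **Spanner and mug:** one late top-view detection put the spanner 38 mm off. The scene view put it within about 4 mm, and the arm was in the top view then. The mug had no usable starting position to compare with. The arm went nowhere near either of them at counter height.
- **After release:** I checked the final scene by pixel numbers and detectors only, because I had used all 12 picture views.

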